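# Hold a tube support against the sprung stop for fastening

### The job

Slide the jig's transport lock fully to its open end, then stand the tall round-saddle tube support on the jig bed and press it squarely and centred against the sprung stop with a steady 10 N or so (the stop's pointer between the two white marks), never running the stop to the end of its spring. Finish while still holding the support there like that, flat on the bed, so that I can screw it down: do not let go. Leave everything else on the bench where it is.

Things in the scene. Friction and masses are not known exactly. Their poses are not given: they have to be found in the camera images.
- jig: Dark steel jig fixed on the bench. Origin on the bench surface; x = pressing direction, z up. Flat bed 12 mm thick (top at z = 12 mm), x = -130 to 110, y = -60 to 60 mm. On it the sprung stop (face at x = 40 mm, facing -x) and behind that an abutment, 57 mm high, x = 86 to 108 mm. The lock's track, 44 mm wide in x and 10 mm high, runs out to y = 170 mm at x = 0
- lock (a joint): Transport lock slide, m: 0 closed, 0.07 fully open at its end stop; moves along jig +y, stays where left, resists with about 1.5 N; starts at or near closed. Closed, its tongue (20 mm wide, centred on jig x = 0, top 27 mm over the bench) reaches over the bed to its middle line and bars the way to the stop; fully open, the tongue starts at jig y = 68 mm and the way is clear
- lock_top (a point): centre of the top of the lock's upright black grip, which is 26 mm (jig x) by 20 mm (jig y) and 34 mm high; its top is 59 mm above the bench, the clear grip reaches down to 27 mm. At joint value v it is at jig x = 0, y = 75 mm + v
- stop (a joint): How far the sprung stop is pushed in along jig +x, m: 0 at rest, 0.025 end of travel. Linear spring, 0.8 N per mm, no preload: 10 N at 12.5 mm. A thin pointer on its foot (-y side) stands between two white lines on the bed from 7.5 to 17.5 mm (6 to 14 N)
- stop_face (a point): centre of the face of the stop plate (steel, 50 mm wide in jig y, 42 mm high, 10 mm thick) that the support is pressed against; at rest at jig x = 40 mm, y = 0, 34 mm above the bench; it moves with the stop
- bracket: The tall tube support to hold: loose, white plastic, about 0.15 kg. Origin at the centre of its underside, z up. Foot 60 (x) x 50 (y) x 8 mm; on it a centred upright web, 44 mm long in x, 12 mm thick in y, solid from 8 to 48 mm height, then two horns with a round saddle between, up to 69 mm. Grip it across the 12 mm. Either 50 mm end may face the stop, its x axis along the jig's x
- vbracket: bystander: the low V-notch tube support, the wrong one: same white 60 x 50 x 8 mm foot, but only 47 mm high, with a V on top. Origin at the centre of its underside
- screwdriver: bystander: screwdriver lying flat, about 170 mm long, black handle
- jar: bystander: amber jar with a black cap, 48 mm across, 75 mm high
- stopcock: bystander: glass stopcock lying flat, 100 mm long, with a white barrel and a black cap standing up to 58 mm
- tray: bystander: empty steel parts tray 85 x 65 x 22 mm
- bung: bystander: black rubber bung, 38 mm across, 28 mm high
- weight: bystander: dark steel weight, 52 mm across, 36 mm high
Mind the look-alikes: they are no part of the job. Leave any purple or turquoise look-alike of the bracket alone.

How it is judged:
By the outcome, as a careful person would: the job done as asked, in the order asked, and still so for the second after the job is handed in, while the arm keeps its last pose, push and grip.
It also fails if it takes over 64 s, if anything falls off the work surface, if the arm or the gripper's body presses on something with over 40 N, if the wrist force passes 120 N, or if a joint passes its speed limit or range.

### The arm

A 6-joint arm with a two-finger parallel gripper is mounted at the origin on the work surface. World frame = base frame: x ahead of the robot, y to its left, z up, the work surface at z = 0. Lengths are in m, angles in rad, forces in N, time in s.
With the tool pointing down it reaches from about 0.35 to 0.975 m from the base axis. Payload 7.1 kg.
Tool frame: the origin (TCP) lies midway between the tips of the shut fingers; the grasp point (between the pads) lies 19 mm behind it; z points along the fingers, x is the direction in which the jaws open and shut, and the axes are right-handed (so a half turn about z gives the same grasp; the last joint's range is limited). The gripper opens to 88 mm and grips with 3 to 60 N. Pads are 20 mm wide; open, the fingers measure 115 mm over their backs; the gripper's body (75 mm by 178 mm) begins 61 mm behind the grasp point.
Start: joints at [1.14, 0.423, 1.63, -0, 1.089, -0.019], TCP at [0.25, 0.573, 0.223] pointing down, gripper open.
Joint ranges: [-3, 3], [-0.9, 2.11], [0.09, 2.58], [-1.31, 4.45], [0.11, 2.69], [-2.54, 2.54]. Speed limits (rad/s): [2.39, 2.39, 3.01, 3.14, 3.14, 3.14].

### API

Orientations are given as a unit quaternion [w, x, y, z].
In Python, from station import move_pose, movel, movej, command_gripper, wait, inverse_kinematics, read_camera, camera_info, MotionError, job_done, get_time, get_joint_pos, get_qvel, get_effort, get_tcp_pos, get_ee_rot, get_ft_force, get_ft_torque, get_grip_width gives the robot as it stands. Calls block until the motion is done:
- move_pose(position, orientation): joint-space move of the TCP to a pose.
- movel(position, frame=None, v=0.15, until_force=None): straight line of the TCP; frame=None keeps the orientation; v is the mean speed in m/s. With until_force (N) it stops when the force on the tool has changed by that much, and returns True; else False.
- movej(angles): joint-space move.
- command_gripper(opening): opening from 0.0 (shut) to 1.0 (fully open); the grip force is fixed at half the most; returns when the fingers have stopped.
- wait(seconds).
- inverse_kinematics(position, orientation): joint angles nearest the present ones, or None.
- read_camera(name): name is "scene" or "top"; returns the picture (420x560x3 uint8, red, green, blue); there is no depth.
- camera_info(name): a dict with "intrinsics" (3x3 intrinsics, pixels), "T" (4x4, takes a point from camera to world coordinates). Camera axes: x right, y up, looking along -z (the intrinsics and any distortion apply to the point x, -y, -z); pixel columns grow to the right and rows downward; lengths in m; the calibration is good to about 2 mm. A picture is of the moment at which its call begins. camera_info takes no time and is no camera call.
A pose or a line that the arm cannot do raises MotionError and nothing moves.
- job_done(): hands the job in, once; it reports no verdict.
Readings, each from a call of its own:
- get_time(): time.
- get_joint_pos(): joint angles.
- get_qvel(): joint speeds.
- get_effort(): joint torques, N m.
- get_tcp_pos(): TCP position.
- get_ee_rot(): TCP orientation.
- get_ft_force(): force on the tool from outside, world axes, zero at the start.
- get_ft_torque(): the same for the moment, N m.
- get_grip_width(): opening from 0.0 (shut) to 1.0 (fully open).
Only numpy, scipy, OpenCV 4.12 (cv2) and the standard library are available. Lean on these libraries where they do the work, as an engineer would, in place of code of your own. Each camera call takes 0.05 s, during which the arm holds its last target.

## Working session

There is one attempt and no reset: what is moved stays moved. The work goes in short steps, each a Python script; the robot and the scene stay as the last script left them, time stands still between calls to the robot, and variables do not carry over. Pictures are saved under pics/ and viewed, and the job is handed in when it is done.

```bash
mkdir -p pics; ls; python3 - <<'E'
from station import *
import cv2,numpy as np
np.set_printoptions(precision=4,suppress=True)
for n in ["scene","top"]:
    im=read_camera(n); cv2.imwrite(f"pics/{n}0.png",im[:,:,::-1]); 
    i=camera_info(n); print(n,i)
print(get_time(),get_tcp_pos(),get_ee_rot())
E
```

```text
pics
scene {'intrinsics': array([[388.9599,   0.    , 281.2833],
       [  0.    , 388.9599, 207.1643],
       [  0.    ,   0.    ,   1.    ]]), 'T': array([[ 0.6911, -0.5088,  0.5133,  1.0462],
       [ 0.7226,  0.5024, -0.4749, -0.4639],
       [-0.0163,  0.6991,  0.7149,  0.7692],
       [ 0.    ,  0.    ,  0.    ,  1.    ]])}
top {'intrinsics': array([[402.3366,   0.    , 275.7419],
       [  0.    , 402.3366, 205.0477],
       [  0.    ,   0.    ,   1.    ]]), 'T': array([[-0.0092,  0.9923, -0.1234,  0.4234],
       [-0.9998, -0.0069,  0.0191, -0.01  ],
       [ 0.0181,  0.1236,  0.9922,  1.1803],
       [ 0.    ,  0.    ,  0.    ,  1.    ]])}
0.1 [0.2499 0.5723 0.222 ] [ 0.0004  0.8367  0.5476 -0.0006]
```

View pics/scene0.png

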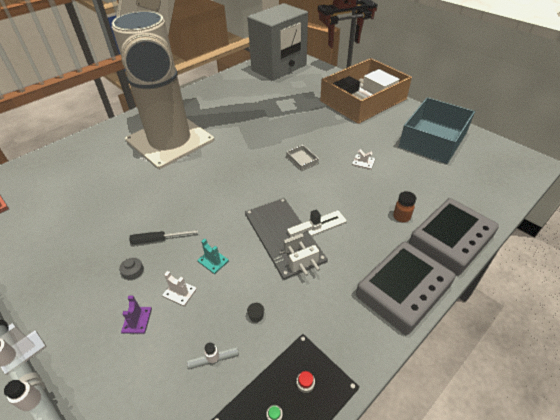

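View pics/top0.png

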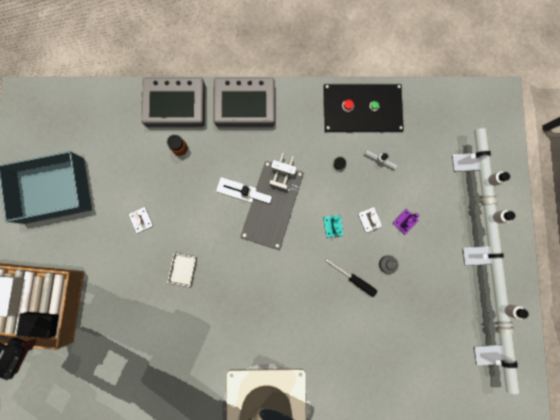

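Candidates for the support: white at scene (180,288) / top (371,219); white at scene (364,159) / top (140,220), low; turquoise at scene (212,255) and purple at scene (136,315), both to be left alone. I'm taking close crops to choose.

```bash
python3 - <<'E'
import cv2,numpy as np
s=cv2.imread("pics/scene0.png");t=cv2.imread("pics/top0.png")
def c(im,x,y,w,h,k): return cv2.resize(im[y:y+h,x:x+w],None,fx=k,fy=k,interpolation=cv2.INTER_CUBIC)
a=np.hstack([c(s,150,260,60,60,6),c(s,340,135,60,60,6)]);cv2.imwrite("pics/c1.png",a)
cv2.imwrite("pics/c2.png",c(t,210,145,110,110,5))
cv2.imwrite("pics/c3.png",c(s,240,190,115,95,6))
cv2.imwrite("pics/c4.png",c(t,350,195,45,45,10))
E
```

```text
(no output)
```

View pics/c1.png

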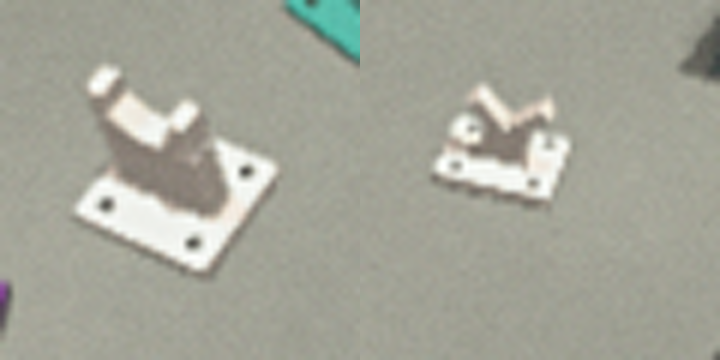

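View pics/c2.png

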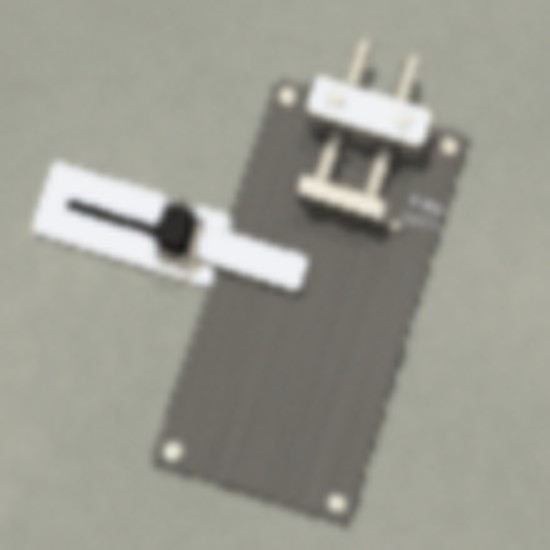

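View pics/c3.png

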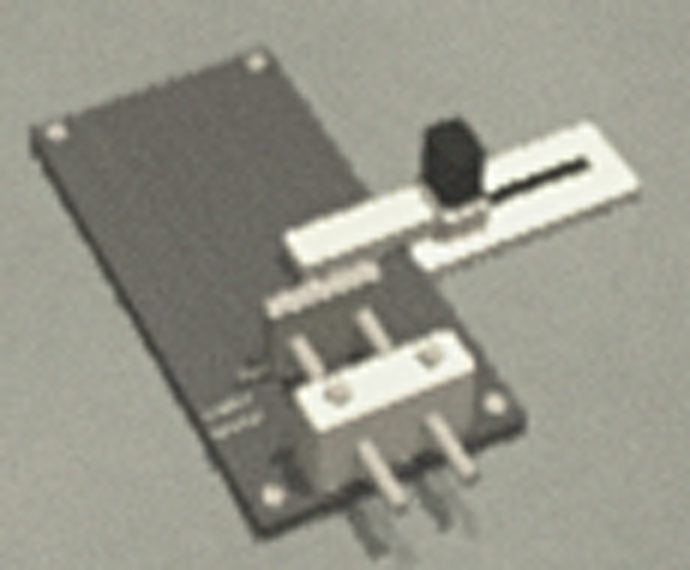

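View pics/c4.png

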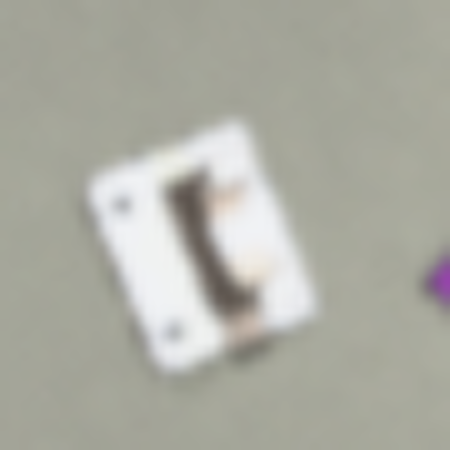

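The left crop (scene (180,288), top (371,219)) shows tall horns with a round saddle, so that is the support. The right one is the low V. The jig bed corners in the top view are about (241,238), (280,250), (303,172) and (265,161), with the stop towards image-up and the lock grip at about (245,191). Now the measuring.

```bash
cat > h.py <<'E'
from station import *
import cv2,numpy as np
np.set_printoptions(precision=4,suppress=True)
CI={n:camera_info(n) for n in("scene","top")}
def ray(n,p,z):
    K,T=CI[n]["intrinsics"],CI[n]["T"]
    d=np.linalg.inv(K)@np.array([p[0],p[1],1.]);d=T[:3,:3]@np.array([d[0],-d[1],-d[2]])
    o=T[:3,3];return o+d*(z-o[2])/d[2]
def proj(n,P):
    K,T=CI[n]["intrinsics"],CI[n]["T"]
    c=T[:3,:3].T@(np.asarray(P)-T[:3,3]);u=K@np.array([c[0],-c[1],-c[2]]);return u[:2]/u[2]
E
python3 - <<'E'
from h import *
# jig corners: min-area rect of bed mask warped to z=12mm plane
for n,box in(("top",(225,145,95,115)),("scene",(235,185,115,100))):
    im=cv2.imread(f"pics/{n}0.png");hsv=cv2.cvtColor(im,cv2.COLOR_BGR2HSV)
    x,y,w,h=box
    m=np.zeros(im.shape[:2],np.uint8);m[y:y+h,x:x+w]=(hsv[y:y+h,x:x+w,2]<128)*255
    m=cv2.morphologyEx(m,cv2.MORPH_OPEN,np.ones((5,5)))
    cs,_=cv2.findContours(m,0,2);c=np.vstack([k for k in cs if cv2.contourArea(k)>60])[:,0]
    P=np.array([ray(n,p,.012)[:2] for p in c]).astype(np.float32)
    r=cv2.minAreaRect(P*1000);print(n,r);print(cv2.boxPoints(r))
hand={"top":[(241,237.6),(280,250),(303.4,172),(265,161)],"scene":[(240+35/6,190+125/6),(240+265/6,190+45/6),(240+525/6,190+412/6),(240+258/6,190+525/6)]}
for n in hand:print(n,np.array([ray(n,p,.012) for p in hand[n]])*1000)
# bracket foot
for n,box in(("top",(352,200,38,38)),("scene",(158,262,42,48))):
    im=cv2.imread(f"pics/{n}0.png");hsv=cv2.cvtColor(im,cv2.COLOR_BGR2HSV);x,y,w,h=box
    m=np.zeros(im.shape[:2],np.uint8);m[y:y+h,x:x+w]=(im[y:y+h,x:x+w].min(2)>185)*255
    cs,_=cv2.findContours(m,0,2);c=np.vstack([k for k in cs if cv2.contourArea(k)>8])[:,0]
    P=np.array([ray(n,p,.008)[:2] for p in c]).astype(np.float32)
    r=cv2.minAreaRect(P*1000);print(n,r);print(cv2.boxPoints(r))
fs=[(150+75/6,260+210/6),(150+207/6,260+270/6),(150+278/6,260+165/6)]
print(np.array([ray("scene",p,.008) for p in fs])*1000)
ft=[(350+9,195+18.5),(350+16.5,195+37.5),(350+32,195+31),(350+24,195+12)]
print(np.array([ray("top",p,.008) for p in ft])*1000)
print("grip top", ray("top",(210+177/5,145+222/5),.059), ray("scene",(240+455/6,190+125/6),.059))
E
```

```text
top ((564.798828125, -20.053024291992188), (121.50726318359375, 229.60633850097656), 71.97583770751953)
[[ 436.8312  -42.3031]
 [ 655.1699 -113.3474]
 [ 692.7665    2.197 ]
 [ 474.4278   73.2414]]
scene ((586.604736328125, 1.9697036743164062), (182.30604553222656, 244.89505004882812), 71.5915756225586)
[[ 441.6378  -45.8515]
 [ 674.0015 -123.1865]
 [ 731.5717   49.7909]
 [ 499.208   127.1259]]
top [[ 474.4798   69.0055   12.    ]
 [ 437.811   -43.4768   12.    ]
 [ 666.6897 -115.1983   12.    ]
 [ 700.5243   -1.7474   12.    ]]
scene [[ 445.2039  -38.7354   12.    ]
 [ 480.9314   70.8746   12.    ]
 [ 705.8634   -1.5563   12.    ]
 [ 669.8211 -115.4212   12.    ]]
top ((525.3015747070312, -308.5727844238281), (61.772911071777344, 52.049827575683594), 21.195987701416016)
[[ 487.0951 -295.4758]
 [ 505.9142 -344.0044]
 [ 563.5081 -321.6698]
 [ 544.689  -273.1412]]
scene ((513.3333129882812, -308.82623291015625), (89.2576904296875, 59.193077087402344), 20.819046020507812)
[[ 461.0992 -297.024 ]
 [ 482.1375 -352.3522]
 [ 565.5674 -320.6285]
 [ 544.5291 -265.3002]]
[[ 511.6318 -340.4245    8.    ]
 [ 567.8094 -319.0576    8.    ]
 [ 548.8397 -274.1582    8.    ]]
[[ 542.4145 -277.0495    8.    ]
 [ 486.4302 -297.1139    8.    ]
 [ 505.0906 -343.4559    8.    ]
 [ 561.3416 -322.1139    8.    ]]
grip top [0.6079 0.0536 0.059 ] [0.607 0.061 0.059]
```

Both views agree on sizes (240×118 mm bed, 60×50 mm foot), but there is an offset of about 5 mm between the cameras. I'm refining the jig yaw and centre line with line fits on the long bed edges.

```bash
cat >> h.py <<'E'
def edges(n,im,A,B,z=.012,half=4,k=25,skip=()):
    """subpixel bed edge between pixels A,B: strongest gradient along normals; returns world pts"""
    g=cv2.GaussianBlur(cv2.cvtColor(im,cv2.COLOR_BGR2GRAY).astype(np.float32),(0,0),.8)
    A,B=np.array(A,float),np.array(B,float);d=(B-A)/np.linalg.norm(B-A);nn=np.array([-d[1],d[0]]);s=np.arange(-half,half+.01,.2);out=[]
    for t in np.linspace(.06,.94,k):
        if any(a<t<b for a,b in skip):continue
        q=A+(B-A)*t+s[:,None]*nn
        v=cv2.remap(g,q[:,0].astype(np.float32)[None],q[:,1].astype(np.float32)[None],cv2.INTER_LINEAR)[0]
        w=np.abs(np.gradient(v));i=w.argmax();sl=slice(max(0,i-4),i+5)
        out.append(ray(n,(q[sl]*w[sl,None]).sum(0)/w[sl].sum(),z)[:2])
    return np.array(out)
def fl(P):
    vx,vy,x,y=cv2.fitLine((P*1000).astype(np.float32),cv2.DIST_HUBER,0,.01,.01).ravel()
    if vx<0:vx,vy=-vx,-vy
    r=np.abs((P*1000-[x,y])@[-vy,vx]);return np.degrees(np.arctan2(vy,vx)),np.array([x,y]),np.median(r)
E
python3 - <<'E'
from h import *
t=cv2.imread("pics/top0.png");s=cv2.imread("pics/scene0.png")
C={"top":[(241,237.6),(280,250),(303.4,172),(265,161)],"scene":[(284.2,197.5),(245.8,210.8),(283,277.5),(327.5,258.7)]}
for n,im in(("top",t),("scene",s)):
    bl,br,tr,tl=C[n]
    L=fl(edges(n,im,bl,tl,skip=[(.4,.75)]));R=fl(edges(n,im,br,tr))
    a=np.radians((L[0]+R[0])/2);ey=np.array([-np.sin(a),np.cos(a)]);ex=np.array([np.cos(a),np.sin(a)])
    print(n,L,R,"width",(L[1]-R[1])@ey,"mid y",(L[1]+R[1])@ey/2)
    F=fl(edges(n,im,bl,br));T=fl(edges(n,im,tl,tr,skip=[(.2,.9)]))
    print("  x ends",F[1]@ex,T[1]@ex,"len",(T[1]-F[1])@ex)
E
```

```text
top (np.float32(-18.102049), array([582.7334,  38.5632], dtype=float32), np.float64(0.34030270719919886)) (np.float32(-17.969763), array([553.5757, -79.9569], dtype=float32), np.float64(0.7451921717345381)) width 121.72393 mid y 156.2281
  x ends 428.06204 657.12463 len 229.06259
scene (np.float32(-20.061617), array([578.1829,  37.0473], dtype=float32), np.float64(0.7239229587702549)) (np.float32(-17.805761), array([559.4462, -84.1181], dtype=float32), np.float64(0.35562259823783604)) width 120.689255 mid y 162.30338
  x ends 431.86935 675.96436 len 244.095
```

The jig yaw is about -18.0°, with its origin at about (581,-26) mm. The grip sits about 9 mm from closed. First the lock: grip it across jig y and drag it to the end stop, which also gives a tactile jig-y reference.

```bash
cat >> h.py <<'E'
YAW=np.radians(-18.0)
def q(a): # jaw axis at angle a (rad), tool down
    return [0,np.cos(a/2),np.sin(a/2),0]
def axes(y=YAW): return np.array([np.cos(y),np.sin(y),0]),np.array([-np.sin(y),np.cos(y),0])
O=np.array([.5813,-.0262,0])
def J(x,y,z):
    ex,ey=axes();p=O+ex*x+ey*y;p[2]=z;return p
def injig(p):
    ex,ey=axes();d=np.asarray(p)-O;return np.array([d@ex,d@ey,p[2]])*1000
E
python3 - <<'E'
from h import *
print(q(np.radians(66.4)))
a=YAW+np.pi/2
p=J(0,.086,.16);print(p,inverse_kinematics(p,q(a)),inverse_kinematics(p,q(a-np.pi)))
move_pose(p,q(a))
print(movel(J(0,.086,.035),v=.08,until_force=6))
print(get_time(),get_tcp_pos(),get_ft_force())
cv2.imwrite("pics/s1.png",read_camera("scene")[:,:,::-1]);cv2.imwrite("pics/t1.png",read_camera("top")[:,:,::-1])
b=cv2.imread("pics/s1.png");c=cv2.imread("pics/t1.png")
cv2.imwrite("pics/v1.png",np.hstack([cv2.resize(b[150:290,230:370],(400,400)),cv2.resize(c[130:250,190:310],(400,400))]))
E
```

```text
[0, np.float64(0.8367643134589616), np.float64(0.5475632234925503), 0]
[0.6079 0.0556 0.16  ] [ 0.0717  0.4775  1.7078 -0.      0.9563 -1.1849] [ 0.0717  0.4775  1.7078 -0.      0.9563  1.9567]
False
4.0667 [0.6083 0.0556 0.0355] [0.0935 0.125  0.7061]
```

View pics/v1.png

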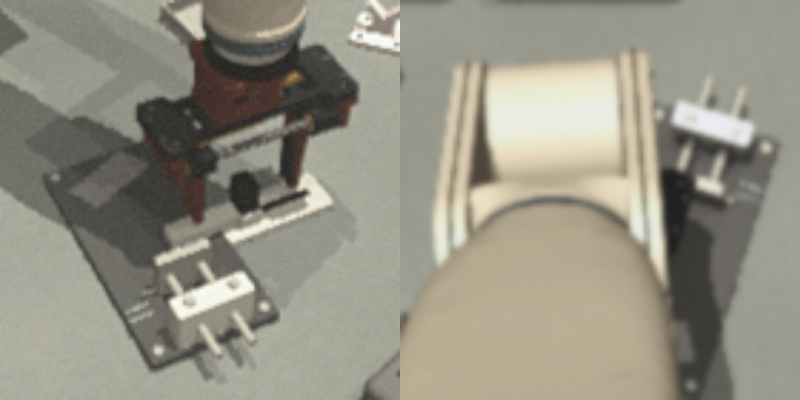

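The scene view shows the fingers straddling the black grip, which is at about crop pixel (243,192). Closing and pulling.

```bash
python3 - <<'E'
from h import *
command_gripper(0.0)
print(get_grip_width()*88,injig(get_tcp_pos()),get_ft_force())
p=get_tcp_pos();ex,ey=axes()
r=movel(p+ey*.080,v=.04,until_force=8)
print(r,get_time(),injig(get_tcp_pos()),get_ft_force(),get_ft_force()@ey)
cv2.imwrite("pics/s2.png",read_camera("scene")[:,:,::-1])
b=cv2.imread("pics/s2.png");cv2.imwrite("pics/v2.png",cv2.resize(b[150:290,230:370],(600,600)))
E
```

```text
19.976212538193707 [ 0.0057 86.1469 34.9997] [ 0.276   1.1852 -0.4028]
True 6.625 [ -0.0564 147.8272  34.9747] [-1.044  -3.0588  5.305 ] -3.231661583059734
```

View pics/v2.png

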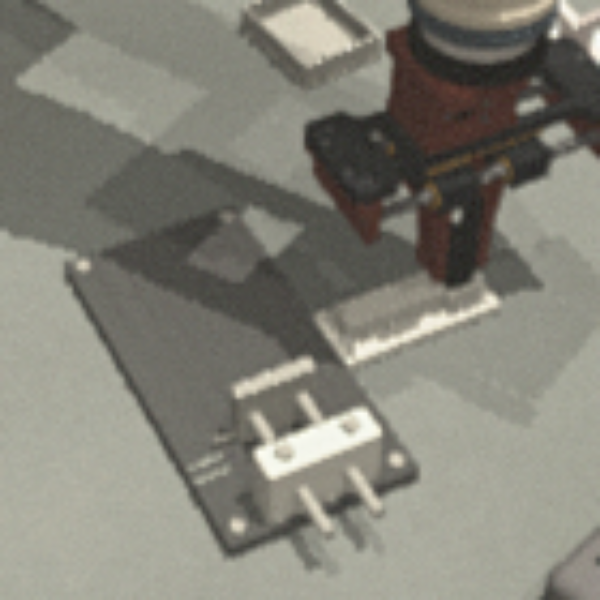

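The slide has left the bed and force has risen. I'm confirming it's at the end stop with a firmer pull, and that reading also gives me y = 145.

```bash
python3 - <<'E'
from h import *
p=get_tcp_pos();ex,ey=axes()
for i in range(4):
    r=movel(p+ey*.001*(i+1),v=.02)
    print(r,injig(get_tcp_pos()),get_ft_force(),get_ft_force()@ey,get_ft_force()@ex)
E
```

```text
False [ -0.0895 147.908   34.9772] [-1.3623 -6.5988  2.6687] -6.696809557336974 0.7435025644948929
False [ -0.0953 147.9735  34.9738] [ -2.4823 -11.6968   4.8535] -11.891375294387698 1.2537143057647606
False [ -0.127  148.0663  34.9445] [ -3.091  -15.1787   6.1402] -15.390970668267693 1.7507897154251837
False [ -0.1652 148.1282  34.9444] [ -4.449  -19.1414   6.8487] -19.579380523250688 1.6837801478601189
```

The end stop is solid: 1 mm of command gives about 4 N and 0.1 mm of travel. The sideways force stayed near 0 over the 62 mm, so the yaw of -18° is confirmed. Jig y = 145 reads 147.85 in my frame, so I shift the origin by +2.85 mm along jig y. Now unload, release and go for the bracket.

```bash
sed -i 's/^O=.*/O=np.array([.5813,-.0262,0])+.00285*np.array([np.sin(np.radians(18.)),np.cos(np.radians(18.)),0])/' h.py
python3 - <<'E'
from h import *
p=J(0,.1452,.035);movel(p,v=.05)
print(injig(get_tcp_pos()),get_ft_force())
command_gripper(0.6)
p[2]=.17;movel(p,v=.2)
a=np.radians(20.7-90)
P=np.array([.5275,-.3085,.16])
print(inverse_kinematics(P,q(a)))
move_pose(P,q(a))
cv2.imwrite("pics/s3.png",read_camera("scene")[:,:,::-1]);
b=cv2.imread("pics/s3.png")
cv2.imwrite("pics/v3.png",np.hstack([cv2.resize(b[180:330,120:270],(400,400)),cv2.resize(b[170:290,230:350],(400,400))]))
print(get_time(),get_tcp_pos())
E
```

```text
[ -0.1049 144.9769  34.9705] [-2.274  -5.7425  3.3824]
[-0.5487  0.4784  1.7062 -0.      0.957   0.6608]
11.0917 [ 0.5278 -0.3077  0.1597]
```

View pics/v3.png

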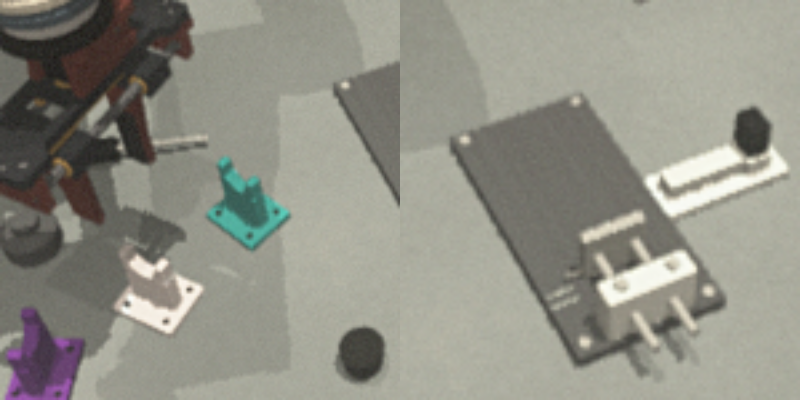

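The lock stands fully open, with its tongue off the bed, and the bracket is under the fingers. Descend and grasp.

```bash
python3 - <<'E'
from h import *
P=np.array([.5275,-.3085,.0125])
print(movel(P,v=.1,until_force=5),get_tcp_pos(),get_ft_force())
command_gripper(0.0)
print(get_grip_width()*88,get_ft_force())
P[2]=.10;movel(P,v=.12)
print(get_grip_width()*88,get_ft_force(),get_time(),get_tcp_pos())
cv2.imwrite("pics/s4.png",read_camera("scene")[:,:,::-1]);cv2.imwrite("pics/t4.png",read_camera("top")[:,:,::-1])
b=cv2.imread("pics/s4.png")
cv2.imwrite("pics/v4.png",cv2.resize(b[180:330,100:250],(600,600),interpolation=cv2.INTER_CUBIC))
E
```

```text
False [ 0.528  -0.3088  0.0131] [ 0.9156 -0.1421  0.6187]
11.72614134488778 [-0.011   0.3577  0.7362]
12.165329272951901 [ 0.4689  0.4152 -2.0977] 14.3 [ 0.527  -0.3082  0.0994]
```

View pics/v4.png

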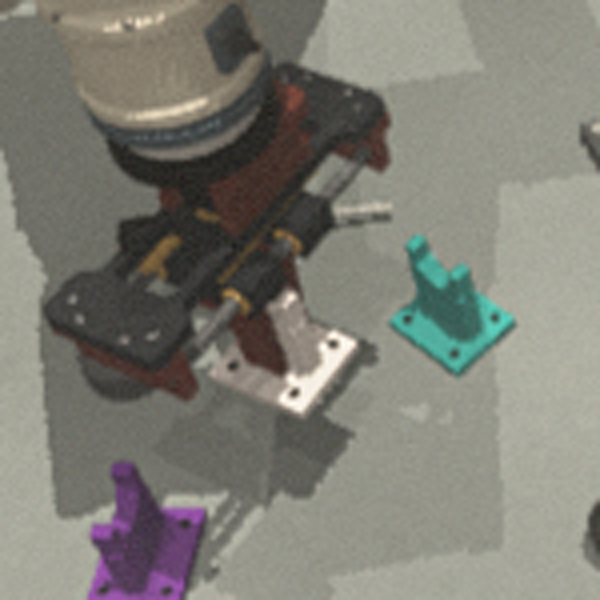

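Bracket held (12 mm width, about 2 N weight). Carrying it over the bed at jig (-20, 0) and hovering for an alignment check.

```bash
python3 - <<'E'
from h import *
p=get_tcp_pos();p[2]=.14;movel(p,v=.15)
a=YAW-np.pi/2
P=J(-.020,0,.14);move_pose(P,q(a))
P=J(-.020,0,.030);print(movel(P,v=.1,until_force=6))
print(injig(get_tcp_pos()),get_ft_force(),get_time(),get_grip_width()*88)
cv2.imwrite("pics/s5.png",read_camera("scene")[:,:,::-1]);cv2.imwrite("pics/t5.png",read_camera("top")[:,:,::-1])
b=cv2.imread("pics/s5.png")
cv2.imwrite("pics/v5.png",cv2.resize(b[190:290,240:360],(792,660)[:2],interpolation=cv2.INTER_CUBIC)[:600])
E
```

```text
False
[-19.4769   0.1435  30.6083] [ 0.1183  0.0002 -2.0973] 17.1917 11.972829783147775
```

View pics/v5.png

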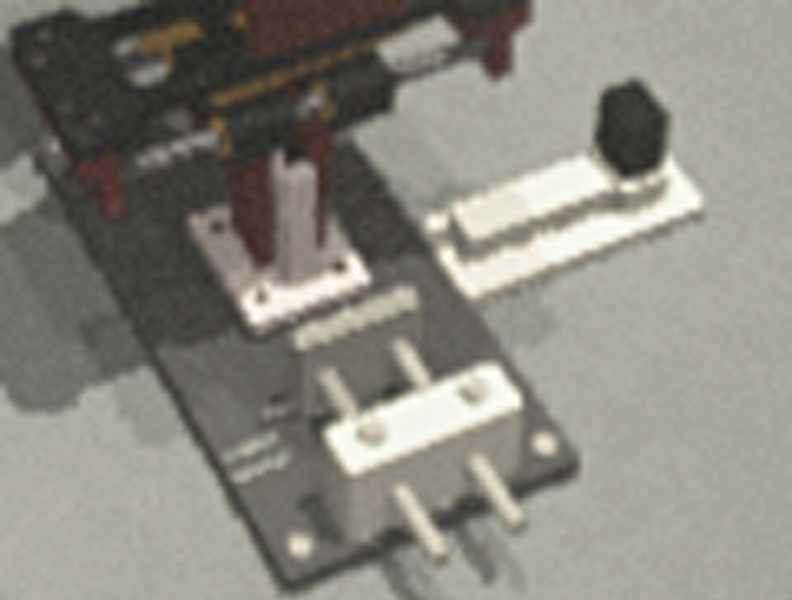

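View pics/t5.png

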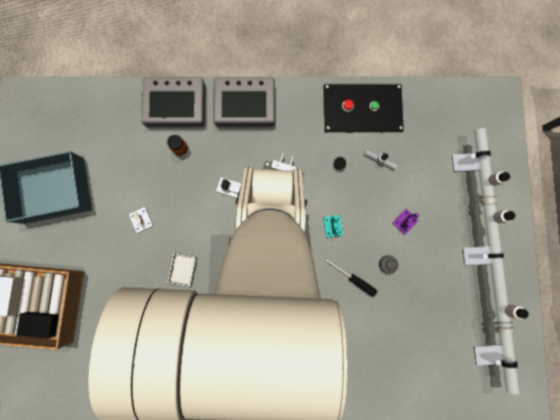

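The hover view shows the foot's front edge at crop (252,320)–(372,268) and the stop plate's top at (295,335)–(418,290), roughly parallel. I'm casting both into the jig frame with the same camera to compare centres.

```bash
python3 - <<'E'
from h import *
b=cv2.imread("pics/s5.png")
cv2.imwrite("pics/v5b.png",cv2.resize(b[215:260,265:310],(600,600),interpolation=cv2.INTER_CUBIC))
f=lambda c,z:injig(ray("scene",(240+c[0]/6.6,190+c[1]/6.6),z))
for c in[(250,318),(374,270),(188,215)]:print("foot",f(c,.0255))
for c in[(295,332),(415,287),(303,352),(420,305)]:print("plate",f(c,.055))
for c in [(325,433),(345,475),(525,402),(492,360)]:print("abut",f(c,.057))
# predicted pixels of the foot/plate corners, crop coords of v5b
for n,P in dict(fl=(10.5,-25,.0255),fr=(10.5,25,.0255),pl=(40,-25,.055),pr=(40,25,.055)).items():
    print(n,(proj("scene",J(P[0]/1e3,P[1]/1e3,P[2]))-[265,215])*600/45)
E
```

```text
foot [ 10.1096 -24.9213  25.5   ]
foot [ 9.7557 27.6935 25.5   ]
foot [-47.8409 -24.2321  25.5   ]
plate [ 45.7243 -23.1848  55.    ]
plate [46.2155 25.2811 55.    ]
plate [ 55.2682 -24.6789  55.    ]
plate [54.5812 22.8908 55.    ]
abut [ 92.3408 -34.4257  57.    ]
abut [111.343  -36.2987  57.    ]
abut [111.3343  34.0742  57.    ]
abut [89.8287 32.917  57.    ]
fl [172.2341 310.6837]
fr [411.3514 219.6186]
pl [239.3811 318.6432]
pr [487.5834 223.5955]
```

View pics/v5b.png

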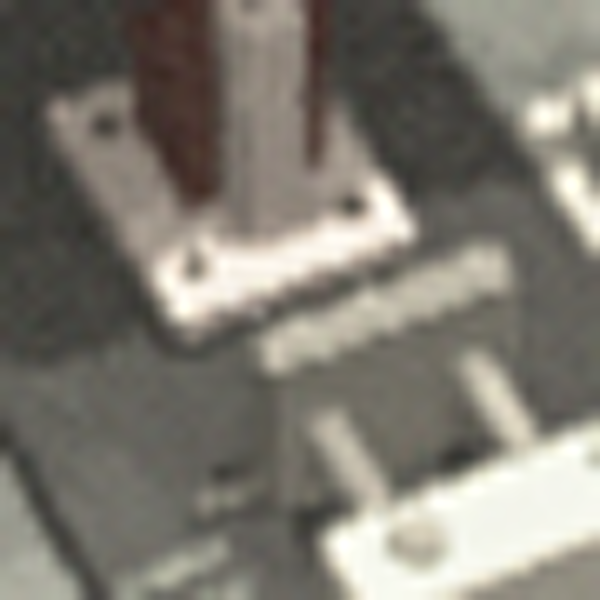

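```bash
python3 - <<'E'
from h import *
b=cv2.imread("pics/s5.png");k=45/600
px=lambda c:(265+c[0]*k,215+c[1]*k)
def rep(name,A,B,z,half=1.6,n=12):
    P=edges("scene",b,px(A),px(B),z,half=half,k=n)
    Q=np.array([injig((*p,z)) for p in P]);print(name,"x",Q[:,0].mean().round(1),"y med",np.median(Q[:,1]).round(2),"sd",Q[:,1].std().round(2))
rep("foot -y",(48,112),(165,312),.0255)
rep("foot +y",(360,145),(415,232),.0255)
rep("plate -y",(258,345),(270,372),.055,1.3,6)
rep("plate +y",(503,245),(516,272),.055,1.3,6)
rep("plate -y vert",(278,380),(278,500),.034,1.3,8)
E
```

```text
foot -y x -16.9 y med -26.52 sd 0.39
foot +y x 1.4 y med 24.9 sd 0.43
plate -y x 50.2 y med -25.6 sd 0.51
plate +y x 49.2 y med 23.1 sd 0.5
plate -y vert x 52.6 y med -23.27 sd 4.03
```

By edge fits the foot is centred at -0.8 mm and the plate at -1.25 mm in the same view. That is 0.5 mm off-centre, so the touch reference holds. Now set it on the bed.

```bash
python3 - <<'E'
from h import *
ex,ey=axes()
r=movel(J(-.020,0,.0215),v=.02,until_force=3.5)
print(r,injig(get_tcp_pos()),get_ft_force(),get_grip_width()*88)
z=get_tcp_pos()[2]
wait(.2);print(injig(get_tcp_pos()),get_ft_force(),get_time())
E
```

```text
True [-19.6619   0.1162  24.3069] [-0.2853  0.726   3.8522] 12.10829468909406
[-19.6602   0.1069  24.3124] [0.6442 0.0877 6.2363] 17.85
```

```bash
python3 - <<'E'
from h import *
ex,ey=axes()
for x in [-.010,0,.006]+[.009,.011,.013,.015,.017]:
    movel(J(x,0,.0238),v=.03)
    f=get_ft_force();print(x,injig(get_tcp_pos()),"fx %.2f fy %.2f fz %.2f"%(f@ex,f@ey,f[2]),get_time())
    if f@ex<-5:break
E
```

```text
-0.01 [-14.823   -0.3427  24.4277] fx -17.31 fy 1.31 fz 26.32 18.3417
```

The downward load is too high (26 N), and friction is dragging the foot. Ease upward and look before continuing.

```bash
python3 - <<'E'
from h import *
ex,ey=axes()
def st(s):
    f=get_ft_force();t=get_ft_torque();print(s,injig(get_tcp_pos()),"fx %.2f fy %.2f fz %.2f"%(f@ex,f@ey,f[2]),"tx %.2f ty %.2f"%(t@ex,t@ey),get_grip_width()*88,get_time())
st("0")
for z in(.025,.026,.027):
    movel(J(-.0125,0,z),v=.03);st(z)
cv2.imwrite("pics/s6.png",read_camera("scene")[:,:,::-1])
b=cv2.imread("pics/s6.png")
cv2.imwrite("pics/v6.png",cv2.resize(b[190:290,240:360],(792,660),interpolation=cv2.INTER_CUBIC)[:600])
E
```

```text
0 [-14.823   -0.3427  24.4277] fx -17.31 fy 1.31 fz 26.32 tx 0.19 ty 2.90 11.946244860574652 18.3417
0.025 [-12.6373  -0.0202  24.7326] fx 0.34 fy -0.10 fz -1.55 tx -0.02 ty 0.18 11.661165767394989 18.5917
0.026 [-12.3108  -0.0486  25.7548] fx -0.73 fy -0.04 fz -2.14 tx -0.02 ty 0.14 11.921317020370346 18.8417
0.027 [-12.4266  -0.007   26.9796] fx -0.44 fy 0.94 fz -2.50 tx -0.07 ty 0.14 11.83961978398163 19.0917
```

View pics/v6.png

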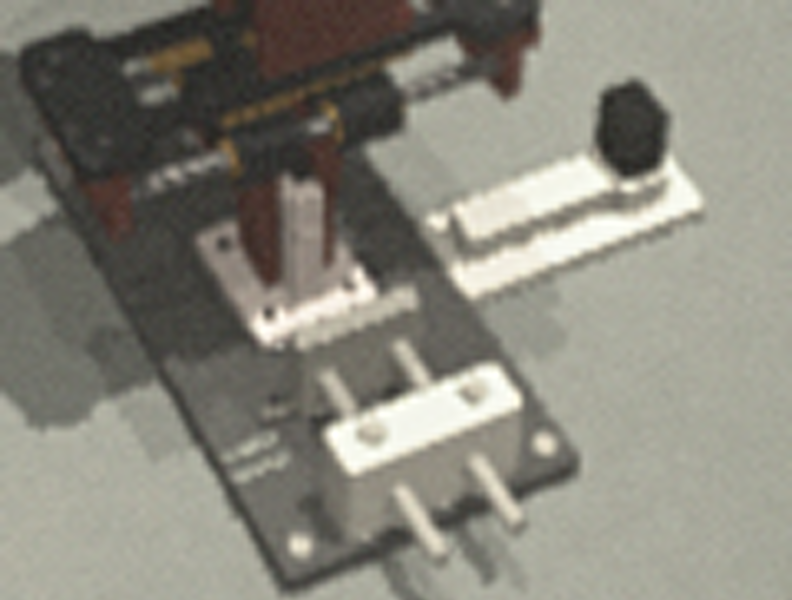

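Free again (fz ≈ weight) and the bracket looks upright. I'll carry it about 1 mm above the bed to the stop, then set it down lightly and press in small steps, regulating the bed load.

```bash
cat >> h.py <<'E'
def st(s):
    ex,ey=axes();f=get_ft_force();t=get_ft_torque();p=injig(get_tcp_pos())
    print(s,p,"fx %.2f fy %.2f fz %.2f"%(f@ex,f@ey,f[2]),"tx %.2f ty %.2f tz %.2f"%(t@ex,t@ey,t[2]),"t %.2f"%get_time());return p,f@ex,f[2]
E
python3 - <<'E'
from h import *
movel(J(.004,0,.0262),v=.05);st(4)
for x in np.arange(.006,.022,.0015):
    movel(J(x,0,.0262),v=.03);p,fx,fz=st(round(x*1e3,1))
    if fx<-1.8:break
E
```

```text
4 [ 4.2036 -0.0728 26.0715] fx -0.19 fy -0.43 fz -1.59 tx -0.08 ty 0.17 tz -0.08 t 19.62
6.0 [ 5.9565  0.0005 26.179 ] fx 0.03 fy 0.52 fz -2.48 tx -0.01 ty 0.11 tz 0.06 t 19.88
7.5 [ 7.5723  0.0405 26.26  ] fx -0.21 fy 0.34 fz -1.83 tx -0.07 ty 0.13 tz -0.05 t 20.12
9.0 [ 9.1511 -0.013  26.2236] fx -0.61 fy 0.05 fz -1.44 tx -0.01 ty 0.15 tz 0.01 t 20.38
10.5 [10.6321  0.0132 26.214 ] fx 0.17 fy 0.67 fz -1.57 tx -0.06 ty 0.20 tz -0.00 t 20.62
12.0 [11.9766 -0.0322 26.1852] fx -0.20 fy -0.80 fz -1.41 tx -0.01 ty 0.24 tz -0.03 t 20.88
13.5 [13.276  -0.0395 26.1036] fx -1.36 fy 0.07 fz -0.72 tx -0.02 ty 0.39 tz 0.02 t 21.12
15.0 [14.6338 -0.0786 26.0744] fx -1.67 fy -0.53 fz -1.70 tx -0.02 ty 0.61 tz 0.01 t 21.38
16.5 [16.0664 -0.0728 26.029 ] fx -4.55 fy 0.36 fz -0.88 tx 0.01 ty 0.77 tz 0.06 t 21.62
```

Contact is at TCP x ≈ 11.4 mm (the moment and force slopes agree), so the 12.5 mm target is x ≈ 23.9. Back off to just short of the stop, set it down lightly, then press.

```bash
python3 - <<'E'
from h import *
movel(J(.0105,0,.0260),v=.04);st("back")
z=.0260
for i in range(12):
    z-=.0004;movel(J(.0105,0,z),v=.02);p,fx,fz=st("z%.1f"%(z*1e3))
    if fz>1.0:break
E
```

```text
back [11.1479  0.1674 26.3234] fx -0.42 fy 0.27 fz -2.08 tx -0.02 ty 0.15 tz 0.01 t 21.93
z25.6 [10.9228  0.0893 25.7441] fx -0.56 fy -0.74 fz -1.34 tx 0.01 ty 0.12 tz 0.01 t 22.18
z25.2 [10.5419  0.0095 25.1625] fx 0.31 fy 0.16 fz -1.60 tx -0.02 ty 0.16 tz 0.01 t 22.43
z24.8 [10.4922 -0.016  24.7588] fx -0.47 fy -0.09 fz -1.57 tx -0.04 ty 0.16 tz -0.01 t 22.68
z24.4 [10.4939 -0.0171 24.381 ] fx 0.30 fy 0.27 fz -1.43 tx -0.02 ty 0.13 tz -0.00 t 22.93
z24.0 [10.516   0.0165 24.2566] fx -1.97 fy -0.43 fz 2.72 tx -0.09 ty 0.32 tz -0.03 t 23.18
```

Bed contact is at z ≈ 24.3 and the arm is stiff vertically (~17 N/mm). Now press with z regulation.

```bash
python3 - <<'E'
from h import *
z=.0241;p,fx,fz=st("s")
for x in np.arange(.0115,.0216,.00125):
    z+=np.clip((fz-1.5)*.00004,-.0001,.0003)
    movel(J(x,0,z),v=.02);p,fx,fz=st("x%.2f z%.2f"%(x*1e3,z*1e3))
    if fx<-11 or fz>15: break
E
```

```text
s [10.516   0.0165 24.2566] fx -1.97 fy -0.43 fz 2.72 tx -0.09 ty 0.32 tz -0.03 t 23.18
x11.50 z24.15 [10.9885  0.0092 24.293 ] fx -4.87 fy -0.09 fz 6.29 tx -0.07 ty 0.74 tz 0.02 t 23.43
x12.75 z24.34 [12.4414 -0.0501 24.3027] fx -4.27 fy -0.15 fz 3.15 tx -0.03 ty 0.74 tz -0.01 t 23.68
x14.00 z24.41 [13.0594 -0.0501 24.3216] fx -5.05 fy 0.35 fz 5.91 tx 0.08 ty 1.02 tz 0.01 t 23.93
x15.25 z24.58 [14.1904 -0.056  24.3383] fx -5.73 fy 0.19 fz 4.66 tx 0.05 ty 1.08 tz 0.11 t 24.18
x16.50 z24.71 [15.1036 -0.0939 24.3718] fx -6.43 fy 0.82 fz 4.25 tx 0.09 ty 1.17 tz 0.01 t 24.43
x17.75 z24.82 [16.0195 -0.0447 24.3754] fx -7.23 fy 0.83 fz 3.69 tx 0.12 ty 1.35 tz 0.05 t 24.68
x19.00 z24.91 [16.8968 -0.08   24.3966] fx -8.21 fy 2.04 fz 4.91 tx 0.21 ty 1.39 tz 0.08 t 24.93
x20.25 z25.04 [17.8931 -0.0974 24.416 ] fx -8.39 fy 1.52 fz 4.43 tx 0.23 ty 1.57 tz 0.02 t 25.18
x21.50 z25.16 [18.8088 -0.1136 24.4255] fx -8.94 fy 1.38 fz 4.20 tx 0.24 ty 1.68 tz 0.06 t 25.43
```

```bash
python3 - <<'E'
from h import *
z=.02520;fz=4.2
for x in np.arange(.0228,.0330,.00125):
    z+=np.clip((fz-2.5)*.00004,-.0001,.0003)
    movel(J(x,0,z),v=.02);p,fx,fz=st("x%.2f z%.2f"%(x*1e3,z*1e3))
    if p[0]>23.0 or fx<-15 or fz>15: break
cv2.imwrite("pics/s7.png",read_camera("scene")[:,:,::-1])
b=cv2.imread("pics/s7.png")
cv2.imwrite("pics/v7.png",cv2.resize(b[190:290,240:360],(792,660),interpolation=cv2.INTER_CUBIC)[:600])
cv2.imwrite("pics/v7b.png",cv2.resize(b[225:275,262:312],(600,600),interpolation=cv2.INTER_CUBIC))
E
```

```text
x22.80 z25.27 [19.7969 -0.0869 24.484 ] fx -9.47 fy 2.15 fz 4.97 tx 0.38 ty 1.79 tz 0.00 t 25.68
x24.05 z25.37 [20.6907 -0.0841 24.4836] fx -10.94 fy 2.29 fz 5.38 tx 0.37 ty 1.98 tz 0.11 t 25.93
x25.30 z25.48 [21.6206 -0.094  24.5137] fx -10.47 fy 1.80 fz 5.42 tx 0.41 ty 2.09 tz 0.04 t 26.18
x26.55 z25.60 [22.5433 -0.082  24.526 ] fx -12.74 fy 1.74 fz 5.84 tx 0.42 ty 2.21 tz 0.09 t 26.43
x27.80 z25.73 [23.5034 -0.088  24.5519] fx -13.10 fy 1.72 fz 5.60 tx 0.55 ty 2.35 tz 0.07 t 26.68
```

View pics/v7.png

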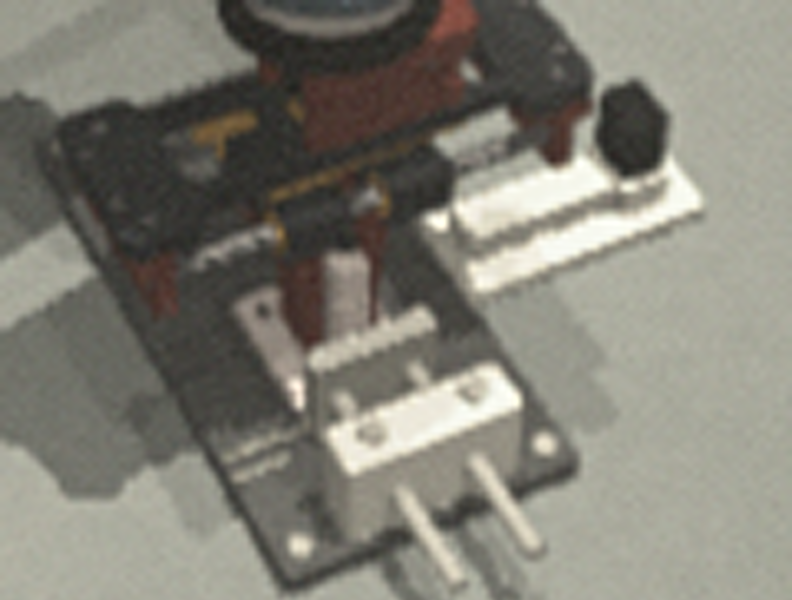

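View pics/v7b.png

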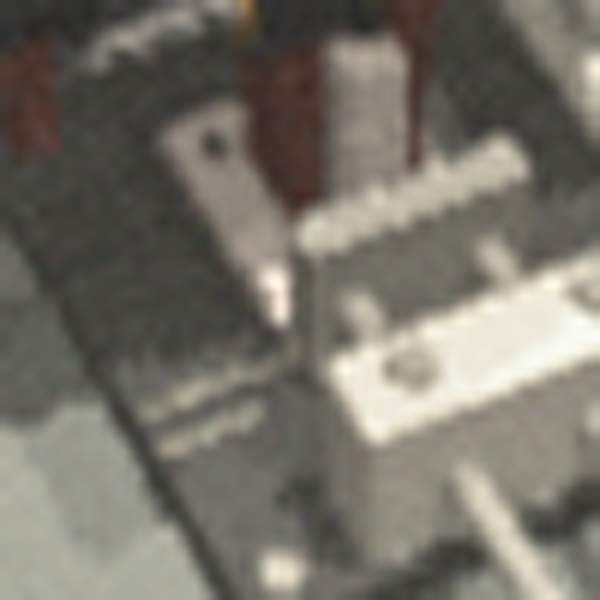

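The pointer is hard to read here: there's a light streak near the first white mark. I'm measuring the plate's displacement directly by comparing edges between the two pictures.

```bash
python3 - <<'E'
from h import *
a=cv2.imread("pics/s5.png");b=cv2.imread("pics/s7.png")
def xm(im,A,B,z=.055,half=1.5):
    P=edges("scene",im,A,B,z,half=half,k=15);Q=np.array([injig((*p,z)) for p in P]);return np.median(Q[:,0]).round(2),Q[:,0].std().round(2)
k=45/600
A=lambda c:(265+c[0]*.075,215+c[1]*.075)
B=lambda c:(262+c[0]/12,225+c[1]/12)
print("rear",xm(a,A((272,372)),A((515,275))),xm(b,B((308,256)),B((528,178))))
print("front",xm(a,A((258,345)),A((500,243))),xm(b,B((295,225)),B((510,135))))
# lines & pointer, z=.012
for n,c in dict(l1a=(150,412),l1b=(265,372),l2a=(165,447),l2b=(262,410),ext=(290,362)).items():print(n,injig(ray("scene",B(c),.0125)))
for n,c in dict(l1a=(125,590),dark=(222,475),light0=(205,500),light1=(258,490)).items():print("before",n,injig(ray("scene",A(c),.0125)))
big=np.hstack([cv2.resize(i[248:270,265:295],(390,286),interpolation=cv2.INTER_NEAREST) for i in(a,b)])
cv2.imwrite("pics/v7c.png",cv2.resize(big,(780,572)))
E
```

```text
rear (np.float64(52.26), np.float64(0.47)) (np.float64(64.39), np.float64(0.38))
front (np.float64(43.33), np.float64(0.6)) (np.float64(53.88), np.float64(0.66))
l1a [ 56.2443 -56.1268  12.5   ]
l1b [ 57.5305 -31.0909  12.5   ]
l2a [ 65.3898 -57.0972  12.5   ]
l2b [ 65.7931 -35.7925  12.5   ]
ext [ 57.5171 -25.4566  12.5   ]
before l1a [ 55.8855 -56.2914  12.5   ]
before dark [ 40.1118 -29.2331  12.5   ]
before light0 [ 43.9257 -34.5325  12.5   ]
before light1 [ 46.1805 -24.8261  12.5   ]
```

View pics/v7c.png

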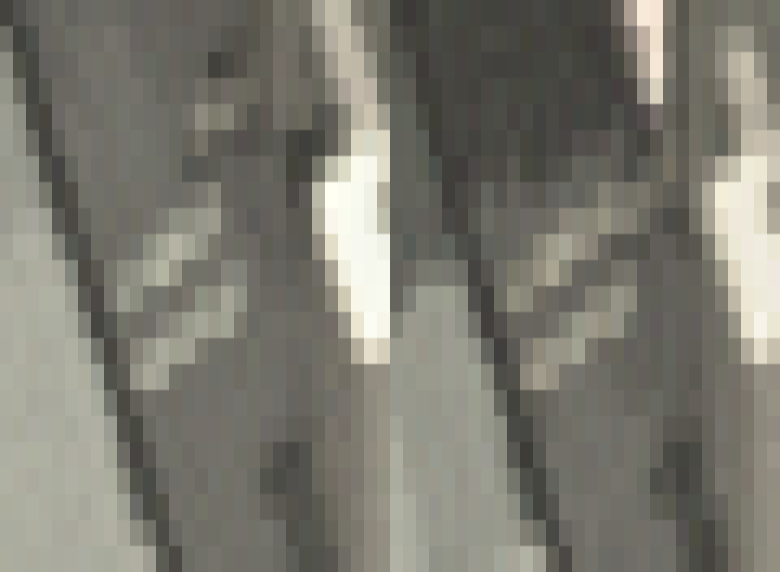

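Plate travel measures 10.5–12.1 mm by camera and 12.1 mm by touch. The force balance, 13.1 N less about 3.4 N of bed friction, gives 9.7 N. The pointer moved about 12.5 mm. Now checking tilt, squareness and steadiness.

```bash
python3 - <<'E'
from h import *
from scipy.spatial.transform import Rotation as R
ex,ey=axes()
def tilt():
    w,x,y,z=get_ee_rot();M=R.from_quat([x,y,z,w]).as_matrix();zz=M[:,2];xx=M[:,0]
    print("pitch(ex) %.2f roll(ey) %.2f deg, jaw yaw err %.2f deg"%(np.degrees(zz@ex),np.degrees(zz@ey),np.degrees(np.arctan2(xx[1],xx[0])-(YAW-np.pi/2))))
tilt()
for i in range(4): wait(.2);st(i)
print(get_grip_width()*88)
E
```

```text
pitch(ex) -0.52 roll(ey) -0.07 deg, jaw yaw err -0.01 deg
0 [23.4903 -0.0831 24.5488] fx -11.57 fy 2.12 fz 5.09 tx 0.48 ty 2.30 tz 0.03 t 26.93
1 [23.4958 -0.1166 24.5515] fx -12.26 fy 2.28 fz 6.38 tx 0.50 ty 2.27 tz 0.08 t 27.12
2 [23.4895 -0.1353 24.5596] fx -13.50 fy 2.13 fz 5.09 tx 0.54 ty 2.39 tz 0.09 t 27.32
3 [23.4795 -0.1157 24.5394] fx -12.63 fy 2.62 fz 5.30 tx 0.46 ty 2.26 tz 0.10 t 27.52
11.610868520038917
```

Forces are steady and yaw error is 0, but the tool has been pitched back 0.5° by the load. TCP z rising 0.25 mm matches the foot pivoting on its front edge, with the rear about 0.5 mm off the bed. I'll correct the pitch in small steps.

```bash
cat >> h.py <<'E'
from scipy.spatial.transform import Rotation as R
def qp(d): # tool down at jig yaw, z axis leaning +d rad toward ex
    ex,ey=axes();w,x,y,z=q(YAW-np.pi/2)
    r=R.from_rotvec(-d*ey)*R.from_quat([x,y,z,w]);x,y,z,w=r.as_quat();return [w,x,y,z]
def tilt():
    ex,ey=axes();w,x,y,z=get_ee_rot();M=R.from_quat([x,y,z,w]).as_matrix();zz=M[:,2];xx=M[:,0]
    print("   pitch %.2f roll %.2f yaw err %.2f deg"%(np.degrees(zz@ex),np.degrees(zz@ey),np.degrees(np.arctan2(xx[1],xx[0])-(YAW-np.pi/2))))
E
python3 - <<'E'
from h import *
z=.02573
for d in(.0,.15,.3,.45):
    z-=.00006 if d else 0
    movel(J(.0278,0,z),frame=qp(np.radians(d)),v=.02);wait(.1);p,fx,fz=st("d%.2f z%.2f"%(d,z*1e3));tilt()
    if fz>14 or fx<-18 or p[0]>25.5:break
E
```

```text
d0.00 z25.73 [23.4704 -0.1309 24.529 ] fx -14.24 fy 1.94 fz 5.29 tx 0.47 ty 2.34 tz 0.11 t 27.88
   pitch -0.49 roll -0.06 yaw err -0.00 deg
d0.15 z25.67 [23.4381 -0.1498 24.4666] fx -11.82 fy 2.72 fz 5.48 tx 0.51 ty 2.33 tz 0.04 t 28.23
   pitch -0.34 roll -0.06 yaw err -0.01 deg
d0.30 z25.61 [23.4155 -0.1084 24.3813] fx -12.58 fy 2.60 fz 5.44 tx 0.54 ty 2.39 tz 0.09 t 28.57
   pitch -0.20 roll -0.06 yaw err -0.01 deg
d0.45 z25.55 [23.3956 -0.1112 24.3292] fx -12.69 fy 3.31 fz 5.35 tx 0.54 ty 2.37 tz 0.14 t 28.93
   pitch -0.05 roll -0.06 yaw err -0.01 deg
```

```bash
python3 - <<'E'
from h import *
z=.02555
def avg(s):
    ex,ey=axes();F=[];T=[]
    for i in range(6): wait(.03);F.append(get_ft_force());T.append(get_ft_torque())
    f=np.mean(F,0);t=np.mean(T,0);p=injig(get_tcp_pos());print(s,p,"fx %.2f fy %.2f fz %.2f ty %.2f"%(f@ex,f@ey,f[2],t@ey),"%.1f"%get_time());tilt()
    return f[2]
avg("now")
for d in(.5,.6,.7,.8):
    movel(J(.0281,0,z),frame=qp(np.radians(d)),v=.02)
    if avg("d%.2f"%d)>13:break
E
```

```text
now [23.3672 -0.1167 24.2946] fx -12.96 fy 2.56 fz 5.61 ty 2.37 29.1
   pitch -0.05 roll -0.06 yaw err -0.01 deg
d0.50 [23.3992 -0.1145 24.3071] fx -14.14 fy 2.60 fz 6.04 ty 2.56 29.6
   pitch -0.03 roll -0.06 yaw err -0.01 deg
d0.60 [23.3713 -0.1544 24.2564] fx -13.47 fy 2.62 fz 6.07 ty 2.55 30.0
   pitch 0.07 roll -0.07 yaw err -0.01 deg
d0.70 [23.37   -0.0929 24.228 ] fx -13.48 fy 3.20 fz 5.73 ty 2.58 30.5
   pitch 0.17 roll -0.06 yaw err -0.01 deg
d0.80 [23.395  -0.1348 24.2233] fx -12.94 fy 2.51 fz 5.61 ty 2.67 30.9
   pitch 0.26 roll -0.06 yaw err -0.02 deg
```

TCP z stopped falling at pitch ≈ 0.2°, so the foot is now flat on both edges. A small final push of about 0.4 mm, then a last picture.

```bash
python3 - <<'E'
from h import *
movel(J(.0287,0,.02560),frame=qp(np.radians(.78)),v=.02);wait(.3)
for i in range(4):st(i);wait(.15)
tilt();print(get_grip_width()*88)
cv2.imwrite("pics/s8.png",read_camera("scene")[:,:,::-1])
a=cv2.imread("pics/s5.png");b=cv2.imread("pics/s8.png")
B=lambda c:(262+c[0]/12,225+c[1]/12)
for n,A_,B_ in(("rear",(308,256),(528,178)),("front",(295,225),(510,135))):
    Q=np.array([injig((*p,.055)) for p in edges("scene",b,B(A_),B(B_),.055,half=1.5,k=15)]);print(n,np.median(Q[:,0]))
cv2.imwrite("pics/v8.png",cv2.resize(b[225:275,250:315],(780,600),interpolation=cv2.INTER_CUBIC))
E
```

```text
0 [23.3699 -0.1303 24.2226] fx -15.30 fy 2.16 fz 6.95 tx 0.72 ty 2.83 tz 0.06 t 31.48
1 [23.3768 -0.1415 24.2244] fx -15.02 fy 4.03 fz 7.54 tx 0.71 ty 2.88 tz 0.11 t 31.62
2 [23.3647 -0.1281 24.2436] fx -15.73 fy 1.76 fz 7.05 tx 0.71 ty 2.86 tz 0.12 t 31.77
3 [23.3795 -0.1039 24.2262] fx -14.93 fy 2.88 fz 7.23 tx 0.64 ty 2.86 tz 0.10 t 31.93
   pitch 0.18 roll -0.07 yaw err -0.01 deg
12.158600313927769
rear 64.1573769613797
front 53.954009367912164
```

View pics/v8.png

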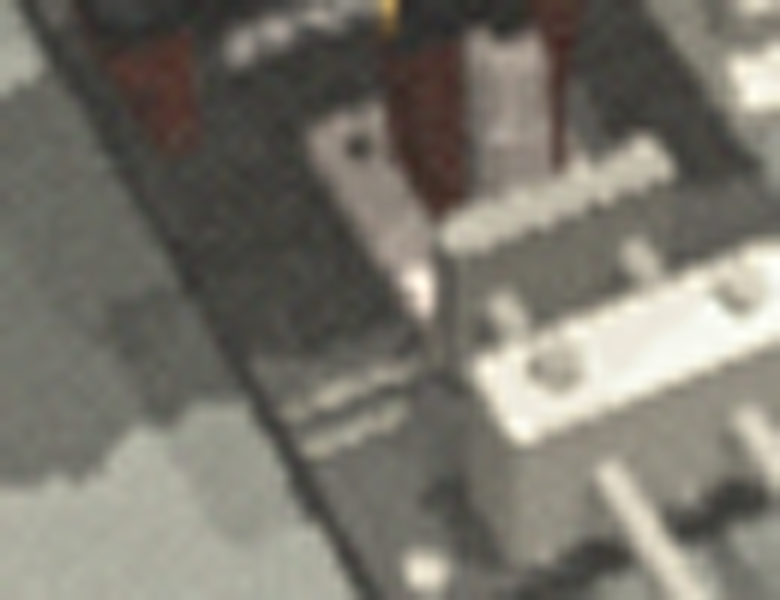

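View pics/s8.png

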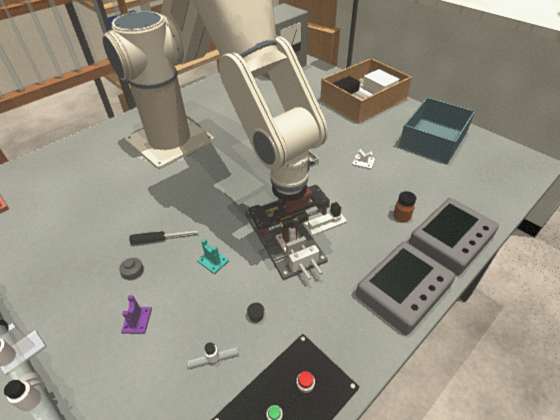

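The stop is at about 11–12 mm and within the marks. The extra command only went into bed friction (fx 15 N), so I ease it back slightly, recheck and hand in.

```bash
python3 - <<'E'
from h import *
movel(J(.0283,0,.02572),frame=qp(np.radians(.78)),v=.02);wait(.4)
for i in range(4):st(i);wait(.15)
tilt();print(get_grip_width()*88)
job_done()
E
```

```text
0 [23.3521 -0.1124 24.2237] fx -12.27 fy 3.26 fz 4.55 tx 0.67 ty 2.59 tz 0.08 t 32.77
1 [23.3682 -0.1369 24.2273] fx -13.38 fy 3.43 fz 4.23 tx 0.68 ty 2.64 tz 0.13 t 32.92
2 [23.3539 -0.1331 24.2139] fx -12.61 fy 2.66 fz 4.03 tx 0.72 ty 2.61 tz 0.12 t 33.08
3 [23.3506 -0.1314 24.2304] fx -13.20 fy 3.54 fz 4.04 tx 0.71 ty 2.62 tz 0.15 t 33.23
   pitch 0.22 roll -0.07 yaw err -0.01 deg
12.015446910212352
the job is handed in; nothing more can be done
```

The job is handed in at about 33 s of the 64 s allowed. The lock is fully open, and the arm is still holding the tall round-saddle support against the sprung stop.

- **Lock:** I dragged it to a solid end stop. Later pictures show its tongue clear of the bed.
- **Stop position:** I put it at about 12 mm, or 9–10 N. Touch gives 12.0 mm and the camera gives 10.6–11.9 mm, all inside the 6–14 N band. The stop never came near the end of its spring. In the pictures the pointer is faint and partly hidden, so I worked its position out from how far it had moved instead of reading it directly.
- **Wrist force:** it reads about 13 N along the pressing direction. I put the extra 3 N or so down to friction on the bed, plus about 3 N sideways that I did not get rid of.
- **Centring and squareness:** the support was about 0.5 mm off the plate's centre when I compared them just above the bed. Yaw error against the jig axis I measured is about 0°.
- **Flatness:** pressing had tipped the support about 0.5°, front edge down. I corrected that until it sat flat, judged from arm height and tilt because the plate hides the front edge. The arm now reads 0.2° of pitch, and the bed carries about 6 N.
- **One slip:** my first slide on the bed pressed down too hard, with about 26 N on the bed. I lifted and carried the support to the stop instead. No force limit was passed.
- **Bystanders:** I touched none of them, and the last picture shows those in view where they were.

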